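# Zero a paint-film gauge on bare steel, then hold the reading at the ringed spot

## Robot

A 6-joint arm with a two-finger parallel gripper is mounted at the origin on a cart in front of the work surface, level with it; the furniture and walls round the work are solid. World frame = base frame: x ahead of the robot, y to its left, z up, the work surface at z = 0. Lengths are in m, angles in rad, forces in N, time in s.
With the tool pointing down it reaches from about 0.4 to 0.825 m from the base axis. Payload 7 kg.
Tool frame: the origin (TCP) lies midway between the tips of the shut fingers; the grasp point (between the pads) lies 19 mm behind it (grip_point_offset is the distance from the TCP to the grasp point, in m); z points along the fingers, y is the line along which they close (so a half turn about z gives the same grasp; the last joint's range is limited). The gripper opens to 88 mm and grips with 3 to 60 N. Pads are 19 mm wide; open, the fingers measure 130 mm over their backs; the gripper's body (78 mm by 193 mm) begins 47 mm behind the grasp point.
Start: joints at [1.424, 0.359, 0.012, 0, -1.224, -0.288], TCP at [0.284, 0.612, 0.227] pointing down, gripper open.
Joint ranges: [-3.07, 3.07], [-1.43, 2.12], [-1.02, 1.25], [-3.03, 1.67], [-3.05, -0], [-3.03, 3.03]. Speed limits (rad/s): [2.39, 2.39, 3.01, 3.14, 3.14, 3.14].

## Interface

Orientations are given as [roll, pitch, yaw] about the fixed x, y, z axes, in that order (R = Rz(yaw) Ry(pitch) Rx(roll)).
In Python, from station import get_state, grab_frame, camera_params, job_done, grip_point_offset gives the robot as it stands.
- The arm moves only by the shell command python3 -m creep 'ROWS' [FORCE]. ROWS is JSON, a list that holds one entry, the list of rows, each a list of 7 numbers: the finger opening in cm, from 0 to 8.76, then the shift along the tool's x, y, z in cm, then the turn, a rotation vector about the tool's x, y, z in rad. In form: [[[fingers, tx, ty, tz, wx, wy, wz], ...]]. A call has 1 to 20 rows; each row is the pose to reach, as a shift and turn from the pose commanded when the call began, along the tool's axes at that moment; what a row does not reach only later rows make up. A row lasts 1/8 s, in which the tool goes at most 62.5 mm and 10.7 degrees, less where a joint would pass 70% of its speed; a pose out of reach is approached as far as the arm can. A call with a gripper value outside its range is refused whole. The fingers move at their own pace and stop on an object; FORCE is the grip in N (left out, the last holds). Time passes only in rows, so rows that repeat a pose let the fingers close. It gives the time, the measured TCP pose, the force, the opening and the grip force at its end, in the units of the state.
- get_state(): the state, without advancing time (a new reading comes with each control period).
- grab_frame(name): name is "side" or "top" or "wrist"; returns the picture (384x512x3 uint8, blue, green, red); there is no depth.
- camera_params(name): a dict with "vertical_fov" (degrees; the focal length in pixels is half the picture's height over the tangent of half this angle, whatever the lens; pixels are square), "cx", "cy" (the principal point, pixels), "view" (4x4, takes a point from world to camera coordinates). Camera axes: x right, y down, z forward; pixel columns grow to the right and rows downward; lengths in m; the calibration is good to about 2 mm. A picture is of the moment at which its call begins: read the wrist's pose just before it. camera_params takes no time and is no camera call; for the wrist camera it gives the pose at the moment of the call.
- job_done(): hands the job in; it is judged then, once.
The state is a dict: "t": time; "q": joint angles; "qd": joint speeds; "joint_efforts": joint torques, N m; "eef_pos": TCP position; "ee_rot": TCP orientation; "force": force on the tool from outside, world axes, zero at the start; "moment": the same for the moment, N m; "width": finger opening in m; "gripper_force": force on a finger pad.
Only numpy, scipy, OpenCV 4.12 (cv2) and the standard library are available. Lean on these libraries where they do the work, as an engineer would, in place of code of your own. Each camera call takes 0.05 s, during which the arm holds its last target. There are 200 camera calls.

## Task

Measure the paint film on the test panel: slide the panel by its carrier knob until the bare steel patch lies under the gauge's tip, press the spring lever down to its third click to zero the gauge, and let the lever spring all the way back up. Then slide the panel until the spot inside the drawn ring is under the tip, press the lever to its third click again, and finish while still holding it down there with the fingers against its spring, so the gauge keeps its reading. The tip must land wholly inside the patch and the ring; never move the panel while the lever is pressed, and leave the other things on the bench where they are.

Things in the scene. Friction and masses are not known exactly. Their poses are not given: they have to be found in the camera images.
- gauge_stand: Bolted-down film-gauge stand. Origin: on the table right below the tip; x points to the column at the back, y left, z up ('stand frame'; yaw up to 0.2 rad). Green base 235 x 200 x 18 mm (x -0.110 to 0.125), green head 52 mm wide from x -0.022 back to the column, z 0.153 to 0.205, white-faced dial gauge on the head up to z 0.274 (front x -0.007).
- tip (a point): Lower end of the measuring spindle that hangs from the head, a 6 mm wide flat pin, 76 mm above the table when up. It cannot move sideways. A rack lowers it 16 mm, onto the panel, as the lever is pressed to the third click.
- press_lever: The press lever: steel rod with a black bar grip at its end, keyed to the dial at the head's right; at rest the rod slopes up towards the robot's side. Origin: where rod and dial axis meet, x 0.010, y -0.048, z 0.180 of the stand frame; the axis lies along the stand's y.
- lever_bar (a point): Centre of the lever's black round bar, 20 mm thick, 52 mm long, along the stand's y. Press its top down. At rest at x -0.103, y -0.078, z 0.234 of the stand frame; it swings 125 mm from the dial's axis, at an elevation of 0.45 rad minus the dial's value: third click at x -0.103, z 0.126. The room above its whole path is free.
- load_dial (a joint): Turn of the steel dial (60 mm wide, click pins round its rim) on the head's right, driven by the lever, rad: 0 = lever up, grows as it is pressed. Clicks at 0.30, 0.60, 0.90, firm stop near 0.97; above 0.82 it is on the third. Its spring returns it through all clicks to 0 within 0.5 s when let go. Pressing the bar takes 2 to 8 N.
- knob_top (a point): Centre of the top of the carrier knob, a black upright post 16 mm thick on the left (+y) arm of the aluminium carrier; top 112 mm above the table, 48 mm of straight post below it. Grip it from above; the head is 65 mm or more to the right of its centre. Moving it shifts carrier, panel and marks alike, without turning. Both slides have 1 to 2 N of friction, plus some drag, and stay where left.
- slide_x (a joint): Lower slide: shift of the carrier along the stand's x axis, m, -0.036 to 0.036. Both marks can be brought under the tip within the slides' ranges.
- slide_y (a joint): Upper slide: shift of the carrier along the stand's y axis, m, -0.056 to 0.056.
- bare_patch (a point): Centre of the bare steel patch, a dark grey disc 18 mm wide in the far left part of the white-painted test panel (100 x 150 mm, clipped on the carrier a little askew), on the panel's top, 60 mm above the table.
- ring (a point): Centre of the ring drawn in black on the panel (18 mm wide inside, line 2 mm, near right part of the panel), on the panel's top, 60 mm above the table. The drawn cross elsewhere on the panel marks an older reading and is not used.
- black_marker: Bystander: fat black and white marker, 138 mm long, 18 mm thick, lying on the bench. Origin: centre of its underside. Leave it alone.
- masking_tape: Bystander: roll of masking tape, 104 mm wide, 24 mm high, lying on the bench. Origin: centre of its underside. Leave it alone.
- sand_block: Bystander: grey sanding block, 64 x 102 x 26 mm, lying on the bench. Origin: centre of its underside. Leave it alone.
- snap_cutter: Bystander: orange snap-off cutter, 168 x 22 x 16 mm, lying on the bench. Origin: centre of its underside. Leave it alone.
- small_tin: Bystander: small lever-lid tin, 67 mm wide, 59 mm high, lying on the bench. Origin: centre of its underside. Leave it alone.

How it is judged:
On the way, in this order (a step that is already met when the one before it is completed fails the run):
1. the bare patch is under the tip (6 mm) and the lever is pressed to its third click (dial above 0.82 rad) (horizontal distance between tip and bare_patch below 0.006 m and value of joint load_dial above 0.82 rad), for 0.2 s.
2. the lever has sprung back up (dial below 0.08 rad) (value of joint load_dial below 0.08 rad), for 0.2 s.
3. the drawn ring is under the tip (6 mm), with the lever still up (horizontal distance between tip and ring below 0.006 m and value of joint load_dial below 0.2 rad), for 0.1 s.
At the end, for the whole second after the job is handed in: The tip is within 6 mm (sideways) of the ring's centre, the dial is on its third click (above 0.82 rad), and the fingers are still pushing on the press lever (more than 1 N) (horizontal distance between tip and ring below 0.006 m and value of joint load_dial above 0.82 rad and contact force between the fingers and press_lever above 1 N); the arm keeps its last pose, push and grip.
It fails at once if the panel is moved (faster than 10 mm/s) while the lever is pressed (dial above 0.2 rad): the tip would scratch it (value of joint load_dial above 0.2 rad and (velocity of joint any of slide_x, slide_y above 0.01 m/s or velocity of joint any of slide_x, slide_y below -0.01 m/s)).
It fails at once if a bystander is moved by more than 40 mm (distance of any of black_marker, masking_tape, sand_block, snap_cutter, small_tin from where it was at the start of the episode above 0.04 m).
It also fails if it takes over 72 s, if anything falls off the work surface, if the arm or the gripper's body presses on something with over 40 N, if the wrist force passes 120 N, or if a joint passes its speed limit or range.

## Working session

There is one attempt and no reset: what is moved stays moved. The work goes in short steps, Python scripts to look and compute and a shell command to move; the robot and the scene stay as the last step left them, time stands still between calls to the robot, and variables do not carry over. Pictures are saved under pics/ and viewed, at most 10 in all, crops included, and the job is handed in when it is done.

```bash
mkdir -p pics; ls; cat > h.py <<'E'
import numpy as np, cv2
from station import *
def ray(name,u,v,P=None):
    P=P or camera_params(name); f=192/np.tan(np.radians(P["vertical_fov"])/2)
    V=np.array(P["view"]); R=V[:3,:3]; o=-R.T@V[:3,3]
    return o, R.T@np.array([(u-P["cx"])/f,(v-P["cy"])/f,1])
def onz(name,u,v,z,P=None):
    o,d=ray(name,u,v,P); return o+d*(z-o[2])/d[2]
def tri(rays):
    A=np.zeros((3,3));b=np.zeros(3)
    for o,d in rays:
        d=d/np.linalg.norm(d);M=np.eye(3)-np.outer(d,d);A+=M;b+=M@o
    return np.linalg.solve(A,b)
def proj(name,p,P=None):
    P=P or camera_params(name); f=192/np.tan(np.radians(P["vertical_fov"])/2)
    c=np.array(P["view"])@np.append(p,1); return P["cx"]+f*c[0]/c[2],P["cy"]+f*c[1]/c[2]
E
python3 - <<'E'
from h import *
s=get_state();print(s["t"],s["eef_pos"],s["ee_rot"],s["width"],s["force"],grip_point_offset)
for n in("side","top","wrist"):
    P=camera_params(n);print(n,P["vertical_fov"],P["cx"],P["cy"],np.round(ray(n,256,192)[0],3),np.round(ray(n,256,192)[1],2))
    im=grab_frame(n);cv2.imwrite(f"pics/{n}0.png",im)
a=[cv2.resize(cv2.imread(f"pics/{n}0.png"),(800,600)) for n in("side","top")]
for n,i in zip(("side","top"),a): cv2.imwrite(f"pics/{n}0L.png",i)
E
```

```text
pics
0.0 [0.28414632 0.61172849 0.22560314] [ 3.13989640e+00 -1.60875282e-04 -4.34912150e-01] 0.08764260975576141 [0.25708512 0.48679374 0.34351528] 0.0188
side 56.630344920675405 257.41496684424203 191.59051839952167 [ 0.04  -0.774  0.758] [ 0.43  0.71 -0.56]
top 46.687316506567115 254.77954652353841 193.1768692882472 [ 0.358 -0.016  1.634] [ 0.11  0.   -0.99]
wrist 71.89576279458193 257.14909762156105 190.1982254325977 [0.347 0.584 0.384] [-0.24  0.11 -0.96]
```

View pics/side0L.png

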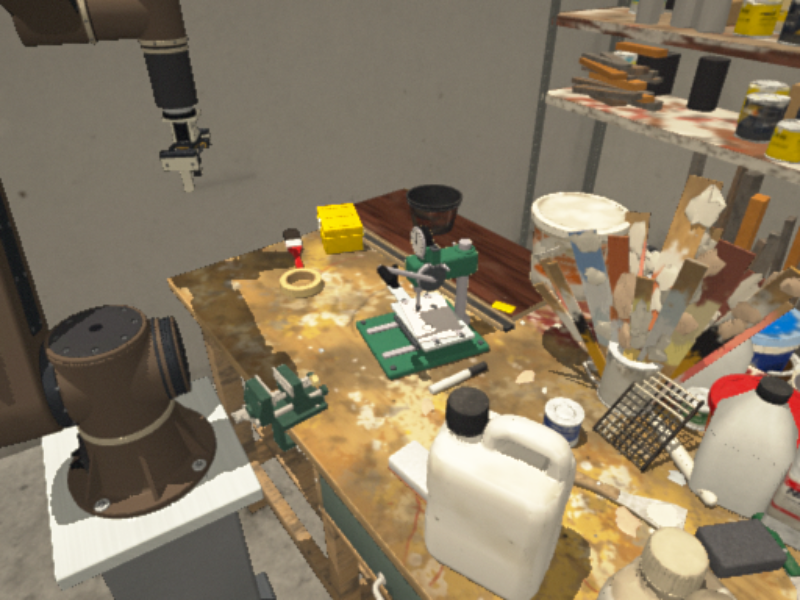

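View pics/top0L.png

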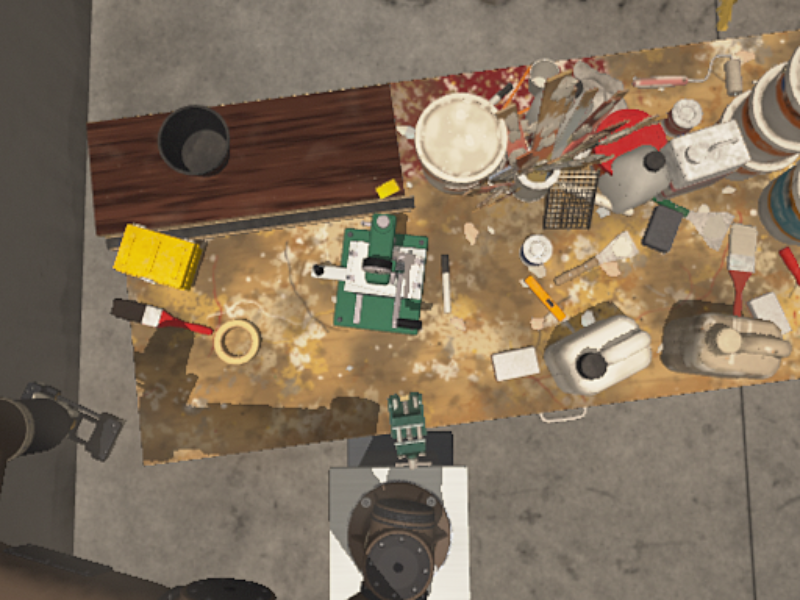

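The side view shows the stand (green base, about 425,330), with the lever's black bar at (385,275). In the top view the knob is at (319,270), the bar at (408,323), the head at (380,240) and the marker at (446,283), all in 800x600 pixels. Next I'll get coarse positions.

```bash
python3 - <<'E'
from h import *
t=cv2.imread("pics/top0.png");s=cv2.imread("pics/side0.png")
hsv=cv2.cvtColor(t,cv2.COLOR_BGR2HSV)
m=cv2.inRange(hsv,(60,90,30),(90,255,200));m[:, :200]=0;m[:,290:]=0;m[230:]=0
pts=cv2.findNonZero(m)
r=cv2.minAreaRect(pts);print(r)
for z,(u,v) in {"knob":(.112,(319*.64,270*.64)),"bar":(.234,(408*.64,323*.64)),"col":(.2,(383*.64,218*.64)),"headfront":(.205,(378*.64,257*.64))}.items() if 0 else []: pass
for n,z,u,v in(("knob",.112,319,270),("bar",.244,408,323),("headback",.205,383,215),("headfrontface",.205,377,258),("marker",0,446,283),("baseBL",.018,343,228),("baseFL",.018,334,326),("baseFR",.018,421,334),("baseBR",.018,427,235),("tape",0,237,342),("tin",.05,537,249),("box",.0,157,256)):
    print(n,np.round(onz("top",u*.64,v*.64,z),3))
a=cv2.resize(t[125:225,190:290],(400,400),interpolation=cv2.INTER_CUBIC);b=cv2.resize(s[135:245,220:320],(400,440),interpolation=cv2.INTER_CUBIC)
c=np.zeros((440,800,3),np.uint8);c[:400,:400]=a;c[:,400:]=b;cv2.imwrite("pics/c0.png",c)
E
```

```text
((244.2661895751953, 173.73719787597656), (53.279605865478516, 73.84366607666016), 6.709836483001709)
knob [0.593 0.168 0.112]
bar [ 0.462 -0.026  0.244]
headback [0.693 0.022 0.205]
headfrontface [0.602 0.035 0.205]
marker [ 0.574 -0.12   0.   ]
baseBL [0.707 0.122 0.018]
baseFL [0.475 0.144 0.018]
baseFR [ 0.453 -0.058  0.018]
baseBR [ 0.687 -0.077  0.018]
tape [0.442 0.375 0.   ]
tin [ 0.643 -0.328  0.05 ]
box [0.651 0.568 0.   ]
```

View pics/c0.png

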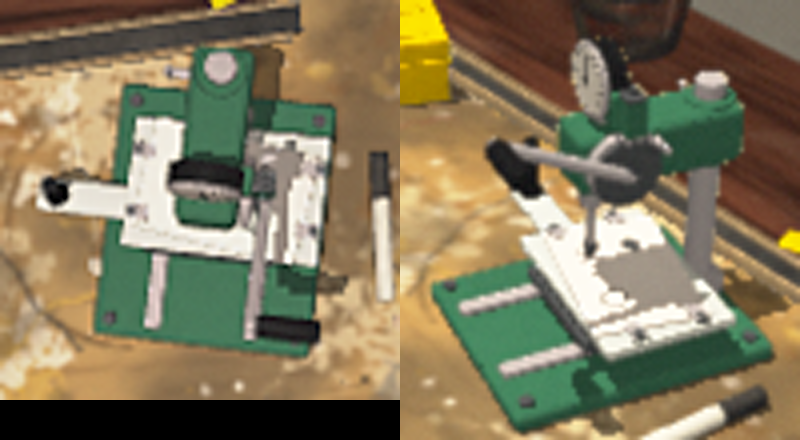

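The combined crop shows the base rotated by about -0.1 rad, the tip near world (0.573, 0.034) and the knob near (0.593, 0.168). The head hides the marks. I'll move the wrist camera to the stand's left side and look under the head.

```bash
cat >> h.py <<'E'
from scipy.spatial.transform import Rotation as Ro
def rel(p,rpy):
    s=get_state();R0=Ro.from_euler("xyz",s["ee_rot"]);R1=Ro.from_euler("xyz",rpy)
    print("now",np.round(s["eef_pos"],4),np.round(s["ee_rot"],3),"t",s["t"]);print("rows cm/rad",np.round(R0.inv().apply(np.array(p)-s["eef_pos"])*100,2),np.round((R0.inv()*R1).as_rotvec(),3))
E
python3 -m creep '[[[8.7,6,2.4,0.2,0,0,-0.18],[8.7,12,4.8,0.4,0,0,-0.36],[8.7,18,7.2,0.6,0,0,-0.54],[8.7,24,9.5,0.8,0,0,-0.72],[8.7,30,12,1,0,0,-0.9],[8.7,36,14,1.3,0,0,-1.08],[8.7,42.3,16.6,1.6,0,0,-1.26],[8.7,42.3,16.6,1.6,0,0,-1.44],[8.7,42.3,16.6,1.6,0,0,-1.62],[8.7,42.3,16.6,1.6,0,0,-1.8],[8.7,42.3,16.6,1.6,0,0,-1.9],[8.7,42.3,16.6,1.6,0,0,-1.9],[8.7,42.3,16.6,1.6,0,0,-1.9],[8.7,42.3,16.6,1.6,0,0,-1.9]]]'
python3 - <<'E'
from h import *
import json
s=get_state();print(s["t"],s["eef_pos"],s["ee_rot"],np.round(s["q"],2))
P=camera_params("wrist");im=grab_frame("wrist");cv2.imwrite("pics/w1.png",im)
json.dump({k:np.array(v).tolist() for k,v in P.items()},open("w1.json","w"))
cv2.imwrite("pics/w1L.png",cv2.resize(im,(800,600),interpolation=cv2.INTER_CUBIC))
print(ray("wrist",256,192))
E
```

```text
t: 1.9
eef_pos: [0.598, 0.2835, 0.2105]
ee_rot: [-3.142, 0.0, 1.464]
force: [-0.9, -0.9, -0.0]
width: 0.0867
gripper_force: 0.0
1.9 [0.59798512 0.28347325 0.21050694] [-3.14150064e+00  1.94453223e-05  1.46396502e+00] [ 0.74  0.35 -0.04 -0.   -1.18  2.3 ]
(array([0.6054579 , 0.35405269, 0.36836158]), array([-0.03161363, -0.26424545, -0.96397099]))
```

View pics/w1L.png

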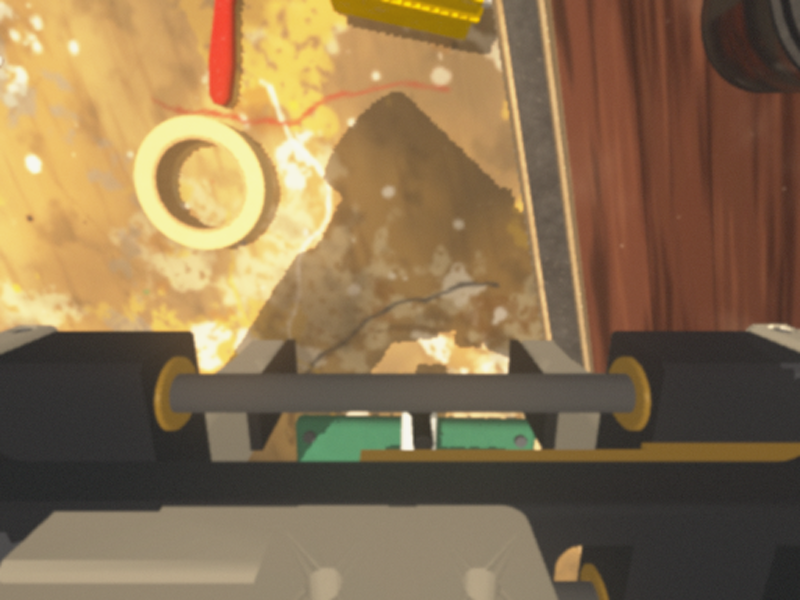

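The gripper blocks the wrist camera's inward half: the base is only just visible at (300-540, 430). I'll turn the wrist half round and lean it so the clear half looks at the panel.

```bash

python3 -m creep '[[[8.7,0,0,0,0,0,0.18],[8.7,0,0,0,0,0,0.36],[8.7,0,0,0,0,0,0.54],[8.7,0,0,0,0,0,0.72],[8.7,0,0,0,0,0,0.9],[8.7,0,0,0,0,0,1.08],[8.7,0,0,0,0,0,1.26],[8.7,0,0,0,0,0,1.44],[8.7,0,0,0,0,0,1.62],[8.7,0,0,0,0,0,1.8],[8.7,0,0,0,0,0,1.98],[8.7,0,0,0,0,0,2.16],[8.7,0,0,0,0,0,2.34],[8.7,0,0,0,0,0,2.52],[8.7,0,0,0,0,0,2.7],[8.7,0,0,0,0,0,2.88],[8.7,0,0,0,0,0,3.06],[8.7,0,0,0,0,0,3.13]]]' && python3 -m creep '[[[8.7,0.8,0,1.5,0,0.15,0],[8.7,1.6,0,3,0,0.3,0],[8.7,2.4,0,4.5,0,0.45,0],[8.7,3,0,6,0,0.5,0],[8.7,3,0,6,0,0.5,0],[8.7,3,0,6,0,0.5,0]]]'
cat >> h.py <<'E'
import json
def snap(tag,L=True):
    P=camera_params("wrist");im=grab_frame("wrist");cv2.imwrite(f"pics/{tag}.png",im)
    json.dump({k:np.array(v).tolist() for k,v in P.items()},open(f"{tag}.json","w"))
    if L: cv2.imwrite(f"pics/{tag}L.png",cv2.resize(im,(800,600),interpolation=cv2.INTER_CUBIC))
    return im,P
E
python3 -c "
from h import *
snap('w2');print(np.round(get_state()['q'],2))"
```

```text
t: 4.2
eef_pos: [0.598, 0.2835, 0.2106]
ee_rot: [3.142, 0.0, -1.669]
force: [0.9, -0.1, 0.2]
width: 0.0868
gripper_force: 0.0
t: 4.95
eef_pos: [0.5958, 0.2536, 0.1517]
ee_rot: [-3.14, -0.497, -1.666]
force: [0.2, -0.1, 0.9]
width: 0.0869
gripper_force: 0.0
[ 0.86  0.56 -0.06  0.28 -1.38 -1.07]
```

View pics/w2L.png

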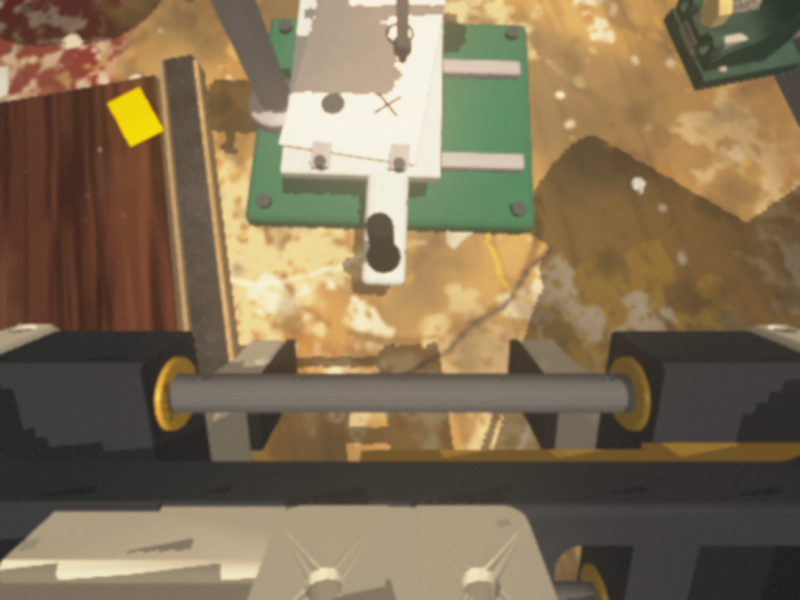

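This view shows the bare patch at (333,104), the ring near (400,33), the cross at (387,104), the spindle tip at about (402,52) and the knob at (382,225-258). I'll take a second view from a shifted place for triangulation.

```bash

python3 -m creep '[[[8.7,-1,3,-1,0,0.1,0],[8.7,-1,6,-2,0,0.15,0],[8.7,-1,6,-2,0,0.15,0],[8.7,-1,6,-2,0,0.15,0]]]'
python3 -c "
from h import *
snap('w3');print(np.round(get_state()['q'],2))
a=cv2.imread('pics/w2.png');b=cv2.imread('pics/w3.png')
a=cv2.resize(a[0:190,150:350],(400,380),interpolation=cv2.INTER_CUBIC)
cv2.imwrite('pics/t.png',a)
cv2.imwrite('pics/c1.png',np.hstack([cv2.resize(cv2.imread('pics/w2.png')[0:190,170:303],(400,570),interpolation=cv2.INTER_CUBIC),cv2.resize(b[0:190,150:283],(400,570),interpolation=cv2.INTER_CUBIC)]))"
```

```text
t: 5.5
eef_pos: [0.5378, 0.2776, 0.1645]
ee_rot: [-3.14, -0.647, -1.666]
force: [-0.8, 0.0, -0.6]
width: 0.087
gripper_force: 0.0
[ 0.98  0.58 -0.07  0.29 -1.51 -1.18]
```

View pics/c1.png

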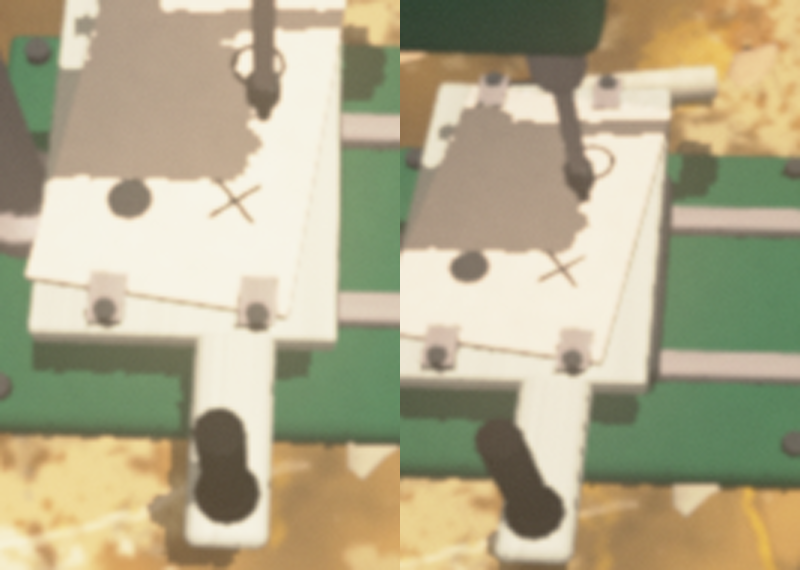

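The crop (3x) shows, left view then right view: patch (129,198) / (69,267), ring (257,62) / (195,162), tip end (263,115) / (183,193), and knob top (219,432) / (98,440).

```bash
python3 - <<'E'
from h import *
P2=json.load(open("w2.json"));P3=json.load(open("w3.json"))
k=400/133
px={"patch":((129,198),(69,267)),"ring":((257,62),(195,162)),"cross":((235,200),(162,268)),"tip":((263,115),(183,193)),"knob":((219,432),(98,440))}
zs={"patch":.06,"ring":.06,"cross":.06,"tip":.076,"knob":.112}
out={}
for n,((a,b),(c,d)) in px.items():
    u2,v2=(a+.5)/k-.5+170,(b+.5)/k-.5; u3,v3=(c+.5)/k-.5+150,(d+.5)/k-.5
    out[n]=(u2,v2,u3,v3)
    X=tri([ray(0,u2,v2,P2),ray(0,u3,v3,P3)])
    print(n,"tri",np.round(X,4),"plane",np.round(onz(0,u2,v2,zs[n],P2)[:2],4),np.round(onz(0,u3,v3,zs[n],P3)[:2],4))
# refine dark patch by mask
for t,P,i in(("w2",P2,0),("w3",P3,2)):
    g=cv2.cvtColor(cv2.imread(f"pics/{t}.png"),cv2.COLOR_BGR2GRAY)
    u,v=map(int,out["patch"][i:i+2]);r=11
    w=g[v-r:v+r+1,u-r:u+r+1];m=(w<115).astype(np.uint8)
    n,l,st,c=cv2.connectedComponentsWithStats(m);j=1+np.argmax(st[1:,4]);cc=c[j]+[u-r,v-r]
    print(t,"patch mask",st[j],np.round(onz(0,*cc,.06,P)[:2],4), w[r,::3])
# base corners for yaw: green mask lines
for t,P in(("w2",P2),("w3",P3)):
    im=cv2.imread(f"pics/{t}.png");h=cv2.cvtColor(im,cv2.COLOR_BGR2HSV);m=cv2.inRange(h,(60,80,30),(95,255,255));m[200:]=0
    if t=="w3":m[:38,:200]=0
    m[:, 380:]=0
    # left edge of base: lowest green pixel per column
    pts=[(u,np.nonzero(m[:,u])[0].max()) for u in range(165 if t=="w2" else 100,335) if m[:,u].any()]
    W=np.array([onz(0,u,v+.5,.018,P)[:2] for u,v in pts if v>130])
    for _ in range(3):
        q=np.polyfit(W[:,0],W[:,1],1);e=abs(W[:,1]-np.polyval(q,W[:,0]));W=W[e<max(.001,np.median(e)*2)]
    print(t,"left base edge slope",q,len(W),"x",W[:,0].min(),W[:,0].max())
E
```

```text
patch tri [0.6289 0.0532 0.059 ] plane [0.6288 0.054 ] [0.6286 0.0544]
ring tri [ 0.5729 -0.0164  0.0485] plane [ 0.574  -0.0044] [ 0.5716 -0.003 ]
cross tri [0.5883 0.0581 0.0592] plane [0.5884 0.0588] [0.5881 0.0588]
tip tri [0.5754 0.0393 0.0802] plane [0.5754 0.0362] [0.5756 0.0336]
knob tri [0.6014 0.1755 0.11  ] plane [0.6012 0.1762] [0.601 0.177]Traceback (most recent call last):
  File "<stdin>", line 17, in <module>
    return _wrapfunc(a, 'argmax', axis=axis, out=out, **kwds)
    return bound(*args, **kwds)
ValueError: attempt to get argmax of an empty sequence
```

```bash
python3 - <<'E'
from h import *
for t in("w2","w3"):
    P=json.load(open(t+".json"));im=cv2.imread(f"pics/{t}.png");h=cv2.cvtColor(im,cv2.COLOR_BGR2HSV);m=cv2.inRange(h,(60,80,30),(95,255,255));m[200:]=0;m[:,390:]=0
    if t=="w3":m[:45,:]=0
    pts=[(u,np.nonzero(m[:,u])[0].max()) for u in range(100,350) if m[:,u].sum()>255*5]
    W=np.array([onz(0,u,v+.5,.018,P)[:2] for u,v in pts if v>110])
    q=np.polyfit(W[:,0],W[:,1],1)
    for _ in range(6):
        e=abs(W[:,1]-np.polyval(q,W[:,0]));W=W[e<=max(.0008,np.median(e)*1.8)];q=np.polyfit(W[:,0],W[:,1],1)
    print(t,"left edge",q,"yaw",np.arctan(q[0]),len(W))
    pts=[(np.nonzero(m[v])[0].max(),v) for v in range(20 if t=="w2" else 55,155) if m[v].any()]
    W=np.array([onz(0,u+.5,v,.018,P)[:2] for u,v in pts]);p=np.polyfit(W[:,1],W[:,0],1)
    for _ in range(6):
        e=abs(W[:,0]-np.polyval(p,W[:,1]));W=W[e<=max(.0008,np.median(e)*1.8)];p=np.polyfit(W[:,1],W[:,0],1)
    print("front edge",p,"yaw",-np.arctan(p[0]),len(W))
    y=(q[0]*p[1]+q[1])/(1-q[0]*p[0]);x=p[0]*y+p[1]
    a=np.arctan(q[0]);print("corner",x,y,"tip",np.array([x,y])+Ro.from_euler("z",a).apply([.11,-.1,0])[:2])
    g=cv2.cvtColor(im,cv2.COLOR_BGR2GRAY)
    u,v={"w2":(212,65),"w3":(172,88)}[t];print(g[v-8:v+9:2,u-12:u+13:2])
rel([.6014,.1762,.25],[np.pi,0,1.47])
E
```

```text
w2 left edge [-0.62109263  0.44816674] yaw -0.5557845867172866 5
front edge [0.12806457 0.46478423] yaw -0.12737126831785447 57
corner 0.48370465928603534 0.14774134044587067 tip [0.52438721 0.00475557]
[[171 171 171 172 170 172 173 171 172 173 173 173 174]
 [209 217 218 219 211 176 162 152 160 195 217 219 218]
 [241 242 242 238 191 140 128 126 132 200 241 242 242]
 [242 242 241 200 128 126 126 127 128 139 223 242 242]
 [242 242 238 152 127 127 128 126 127 129 199 241 243]
 [242 242 238 155 126 125 125 127 126 132 206 241 243]
 [242 242 242 199 128 129 128 129 129 158 234 243 243]
 [242 242 242 236 180 146 136 142 169 230 242 243 243]
 [242 242 243 242 241 236 224 231 240 242 242 243 243]]
w3 left edge [ 0.80500891 -0.27596536] yaw 0.6777877038710362 6
front edge [0.16319275 0.46269811] yaw -0.1617667559054314 17
corner 0.4808299748089979 0.11110705946021632 tip [0.62922291 0.10218871]
[[157 157 158 158 160 161 161 160 158 160 162 161 161]
 [201 176 169 171 169 162 158 158 160 169 172 172 168]
 [237 235 235 235 226 170 131 122 142 218 235 234 226]
 [238 238 239 228 156 119 117 116 119 163 235 239 238]
 [238 239 237 198 116 115 117 118 118 135 227 239 238]
 [238 239 238 199 119 115 115 117 117 153 234 238 239]
 [238 238 239 231 159 126 122 125 149 222 238 238 239]
 [239 239 239 239 232 217 202 214 232 238 238 238 239]
 [239 239 240 240 239 239 239 239 239 238 238 238 239]]
now [0.5379 0.2772 0.1643] [-3.14  -0.647 -1.666] t 5.55
rows cm/rad [12.7  -7.29 -1.13] [ 0.997 -0.004 -2.974]
```

```bash

python3 -m creep '[[[8.7,2,-2,-3,0,-0.16,0],[8.7,7,-5,-2,0,-0.33,0],[8.7,12.7,-7.3,-1.1,0,-0.5,0],[8.7,12.7,-7.3,-1.1,0,-0.647,0],[8.7,12.7,-7.3,-1.1,0,-0.647,0]]]' && python3 -m creep '[[[8.7,0,0,0,0,0,-0.18],[8.7,0,0,0,0,0,-0.36],[8.7,0,0,0,0,0,-0.54],[8.7,0,0,0,0,0,-0.72],[8.7,0,0,0,0,0,-0.9],[8.7,0,0,0,0,0,-1.08],[8.7,0,0,0,0,0,-1.26],[8.7,0,0,0,0,0,-1.44],[8.7,0,0,0,0,0,-1.62],[8.7,0,0,0,0,0,-1.8],[8.7,0,0,0,0,0,-1.98],[8.7,0,0,0,0,0,-2.16],[8.7,0,0,0,0,0,-2.34],[8.7,0,0,0,0,0,-2.52],[8.7,0,0,0,0,0,-2.7],[8.7,0,0,0,0,0,-2.88],[8.7,0,0,0,0,0,-3.06],[8.7,0,0,0,0,0,-3.13],[8.7,0,0,0,0,0,-3.13]]]'
python3 - <<'E'
from h import *
P=json.load(open("w2.json"))
c={n:onz(0,u*.64,v*.64,.018,P)[:2] for n,(u,v) in {"FL":(533,231),"BL":(247,222),"FR":(527,25),"BR":(273,18)}.items()}
for n in c:print(n,np.round(c[n],4))
d=c["BL"]-c["FL"];a=np.arctan2(d[1],d[0]);print("yaw",a,np.linalg.norm(d))
for n,o in{"FL":[.11,-.1,0],"BL":[-.125,-.1,0],"FR":[.11,.1,0],"BR":[-.125,.1,0]}.items():print(c[n]+Ro.from_euler("z",a).apply(o)[:2])
P=camera_params("top")
rel([.6014,.1762,.088],[np.pi,0,1.47])
E
```

```text
t: 6.18
eef_pos: [0.6022, 0.173, 0.2523]
ee_rot: [-3.137, 0.002, -1.671]
force: [-0.7, 0.1, -0.3]
width: 0.0871
gripper_force: 0.0
t: 8.55
eef_pos: [0.6011, 0.1767, 0.2484]
ee_rot: [-3.141, 0.005, 1.465]
force: [0.1, 0.4, 0.1]
width: 0.0871
gripper_force: 0.0
FL [0.4826 0.1526]
BL [0.7073 0.1233]
FR [ 0.4546 -0.044 ]
BR [ 0.6822 -0.074 ]
yaw -0.12972398744388489 0.22667556479321777
[0.5787139  0.03920191]
[0.57045941 0.04027876]
[0.57658688 0.04096941]
[0.5712318  0.04132376]
now [0.6011 0.1767 0.2484] [-3.141  0.005  1.465] t 8.55
rows cm/rad [ 0.03  0.05 16.04] [-0.001  0.005 -0.005]
```

```bash

python3 -m creep '[[[6,0,0,5,0,0,0],[6,0,0,10,0,0,0],[5,0,0,14,0,0,0],[5,0,0,16.8,0,0,0],[5,0,0,16.8,0,0,0],[1,0,0,16.8,0,0,0],[1,0,0,16.8,0,0,0],[1,0,0,16.8,0,0,0],[1,0,0,16.8,0,0,0],[1,0,0,16.8,0,0,0],[1,0,0,16.8,0,0,0]]]' 25
python3 - <<'E'
from h import *
s=get_state();p=s["eef_pos"];rel([p[0]+.575-.6287,p[1]+.038-.0542,p[2]],s["ee_rot"])
E
```

```text
t: 9.93
eef_pos: [0.6013, 0.1763, 0.0815]
ee_rot: [3.141, 0.003, 1.465]
force: [-1.3, 0.3, 5.3]
width: 0.0153
gripper_force: 25.0
now [0.6013 0.1763 0.0815] [3.141e+00 3.000e-03 1.465e+00] t 9.925
rows cm/rad [-2.18 -5.17  0.  ] [0. 0. 0.]
```

```bash

python3 -m creep '[[[1,-0.2,-0.4,0,0,0,0],[1,-0.5,-1.1,0,0,0,0],[1,-0.8,-1.9,0,0,0,0],[1,-1.1,-2.7,0,0,0,0],[1,-1.5,-3.5,0,0,0,0],[1,-1.8,-4.3,0,0,0,0],[1,-2.1,-4.9,0,0,0,0],[1,-2.2,-5.2,0,0,0,0],[1,-2.2,-5.2,0,0,0,0],[1,-2.2,-5.2,0,0,0,0],[1,-2.2,-5.2,0,0,0,0]]]'
python3 - <<'E'
from h import *
s=get_state();rel([.548,.160,.0815],[np.pi,0,1.465]);print(s["force"],s["gripper_force"])
im=grab_frame("side");cv2.imwrite("pics/s1.png",im)
t=grab_frame("top");cv2.imwrite("pics/t1.png",t)
E
```

```text
t: 11.3
eef_pos: [0.5466, 0.1596, 0.0815]
ee_rot: [3.141, 0.003, 1.465]
force: [-1.1, 1.3, 7.2]
width: 0.0153
gripper_force: 25.0
now [0.5466 0.1596 0.0815] [3.141e+00 3.000e-03 1.465e+00] t 11.3
rows cm/rad [0.05 0.13 0.  ] [0.    0.003 0.   ]
[-1.1493238   1.33214596  7.18246167] 25.000997842289507
```

```bash

python3 -m creep '[[[5,0,0,0,0,0,0],[5,0,0,0,0,0,0],[5,0,0,0,0,0,0],[5,0,0,-4,0,0,0],[5,1,0,-9,0,0,0.1],[5,6,0,-13,0,0,0.28],[5,11,0,-13,0,0,0.46],[5,11,0,-13,0,0,0.64],[5,11,0,-13,0,0,0.82],[5,11,0,-13,0,0,1],[5,11,0,-13,0,0,1.18],[5,11,0,-13,0,0,1.36],[5,11,0,-13,0,0,1.54],[5,11,0,-13,0,0,1.72],[5,11,0,-13,0,0,1.9]]]' && python3 -m creep '[[[5,0,0,0,0,0,0.18],[5,0,0,0,0,0,0.36],[5,0,0,0,0,0,0.54],[5,0,0,0,0,0,0.72],[5,0,0,0,0,0,0.9],[5,0,0,0,0,0,1.08],[5,0,0,0,0,0,1.23],[5,0,0,0,0,0,1.23]]]' && python3 -m creep '[[[5,0,0,1.5,0,0.16,0],[5,0,0,3,0,0.32,0],[5,0,0,4.5,0,0.48,0],[5,0,0,4.5,0,0.62,0],[5,0,0,4.5,0,0.62,0],[5,0,0,4.5,0,0.62,0]]]'
python3 - <<'E'
from h import *
im,P=snap("w4",False)
u,v=proj(0,[.575,.038,.06],P);print(u,v,get_state()["q"])
u0=max(0,int(u)-66);v0=max(0,int(v)-60);print(u0,v0)
cv2.imwrite("pics/c4.png",cv2.resize(im[v0:v0+100,u0:u0+133],None,fx=6,fy=6,interpolation=cv2.INTER_CUBIC))
E
```

```text
t: 13.28
eef_pos: [0.5583, 0.2693, 0.2102]
ee_rot: [3.138, -0.0, -0.441]
force: [0.6, -0.4, 0.2]
width: 0.0497
gripper_force: 0.0
t: 14.28
eef_pos: [0.5583, 0.2693, 0.2103]
ee_rot: [3.141, -0.004, -1.664]
force: [0.2, 0.3, 0.4]
width: 0.0505
gripper_force: 0.0
t: 15.02
eef_pos: [0.5586, 0.2695, 0.1654]
ee_rot: [3.14, -0.622, -1.662]
force: [-0.7, 0.7, 0.6]
width: 0.0501
gripper_force: 0.0
228.67453945355172 75.01700359511004 [ 0.94433183  0.5769762  -0.05808642  0.30080925 -1.49143641 -1.14753404]
162 15
```

View pics/c4.png

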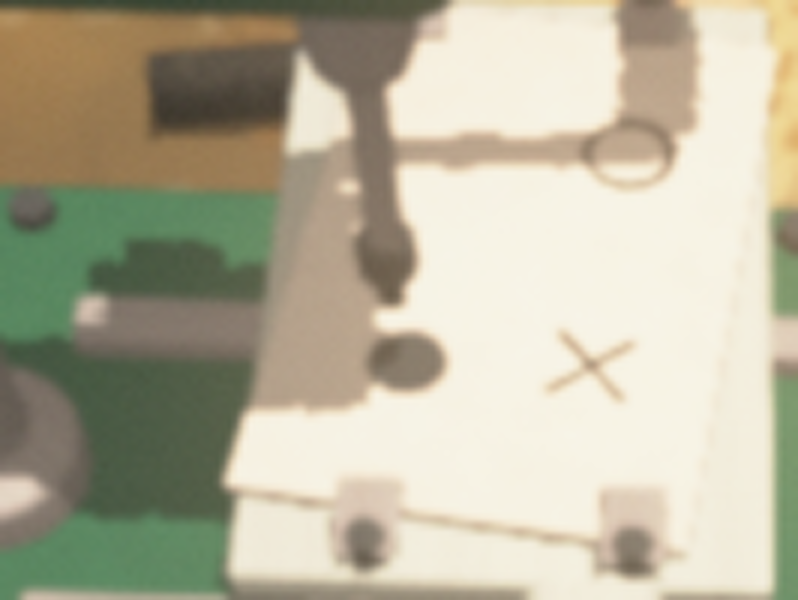

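The view (6x crop) shows the patch at (406,361), the full ring at (629,152), and the pin's lower end at (392,298), above and slightly behind the patch in the image because it is 16 mm higher.

```bash
python3 - <<'E'
from h import *
P=json.load(open("w4.json"))
f=lambda x,y:((x+.5)/6-.5+162,(y+.5)/6-.5+15)
A=onz(0,*f(406,361),.06,P);B=onz(0,*f(629,152),.06,P);T=onz(0,*f(392,298),.076,P)
print("patch",A,"ring",B,"tip",T,"cross",onz(0,*f(592,366),.06,P))
E
```

```text
patch [0.57421718 0.0376195  0.06      ] ring [ 0.51869811 -0.02008242  0.06      ] tip [0.57551442 0.0360101  0.076     ] cross [0.53351353 0.04280282 0.06      ]
```

The patch is within about 2 mm of the tip, which is good enough. Now I'll move to the lever bar with the fingers shut and upright.

```bash

python3 -m creep '[[[2,2.5,0,-3.5,0,-0.15,0],[0,5,0,-7,0,-0.3,0],[0,7.5,0,-10.5,0,-0.45,0],[0,9.9,0,-13.8,0,-0.62,0],[0,9.9,0,-13.8,0,-0.62,0]]]' 30 && python3 -m creep '[[[0,3,0.7,0,0,0,-0.17],[0,7,1.6,0,0,0,-0.34],[0,12,2.8,0,0,0,-0.51],[0,17,4,0,0,0,-0.68],[0,22,5.2,0,0,0,-0.85],[0,26,6,0,0,0,-1.02],[0,29,6.8,0,0,0,-1.19],[0,30.8,7.2,0,0,0,-1.36],[0,30.8,7.2,1,0,0,-1.54],[0,30.8,7.2,3,0,0,-1.54],[0,30.8,7.2,3,0,0,-1.54]]]'
python3 - <<'E'
from h import *
rel([.4586,-.0304,.25],[np.pi,0,-.12]);print(np.round(get_state()["q"],2))
im=grab_frame("top");cv2.imwrite("pics/t2.png",im)
E
```

```text
t: 15.7
eef_pos: [0.5602, 0.2672, 0.3448]
ee_rot: [-3.13, 0.01, -1.668]
force: [0.9, 0.5, -0.6]
width: 0.0054
gripper_force: 0.0
t: 17.08
eef_pos: [0.4567, -0.0312, 0.3058]
ee_rot: [3.138, 0.001, -0.125]
force: [0.5, -0.6, -0.3]
width: 0.0006
gripper_force: 0.0
now [ 0.4567 -0.0312  0.3058] [ 3.138e+00  1.000e-03 -1.250e-01] t 17.075
rows cm/rad [ 0.19 -0.12  5.58] [ 0.003  0.001 -0.005]
[ 0.37 -0.05 -0.31  0.   -1.32  1.08]
```

```bash

python3 -m creep '[[[0,0.2,0,3,0,0,0],[0,0.2,0,5.5,0,0,0],[0,0.2,0,7,0,0,0],[0,0.2,0,8.5,0,0,0],[0,0.2,0,10,0,0,0],[0,0.2,0,11.5,0,0,0],[0,0.2,0,13,0,0,0],[0,0.2,0,14.5,0,0,0],[0,0.2,0,15.8,0,0,0],[0,0.2,0,15.8,0,0,0]]]'; python3 -m creep '[[[0,0,0,0.7,0,0,0],[0,0,0,1.3,0,0,0],[0,0,0,1.3,0,0,0],[0,0,0,1.3,0,0,0]]]'
python3 - <<'E'
from h import *
im=grab_frame("side");cv2.imwrite("pics/s2.png",im)
p=proj("side",[.5,-.02,.13]);u,v=map(int,p)
cv2.imwrite("pics/s2c.png",cv2.resize(im[v-60:v+60,u-60:u+80],None,fx=5,fy=5,interpolation=cv2.INTER_CUBIC))
E
```

```text
t: 18.38
eef_pos: [0.4623, -0.0309, 0.149]
ee_rot: [3.139, -0.004, -0.124]
force: [2.1, -0.4, 6.2]
width: 0.0005
gripper_force: 2.9
t: 18.88
eef_pos: [0.4635, -0.0306, 0.1374]
ee_rot: [3.14, -0.007, -0.123]
force: [4.0, -0.9, 6.7]
width: 0.0004
gripper_force: 3.8
```

View pics/s2c.png

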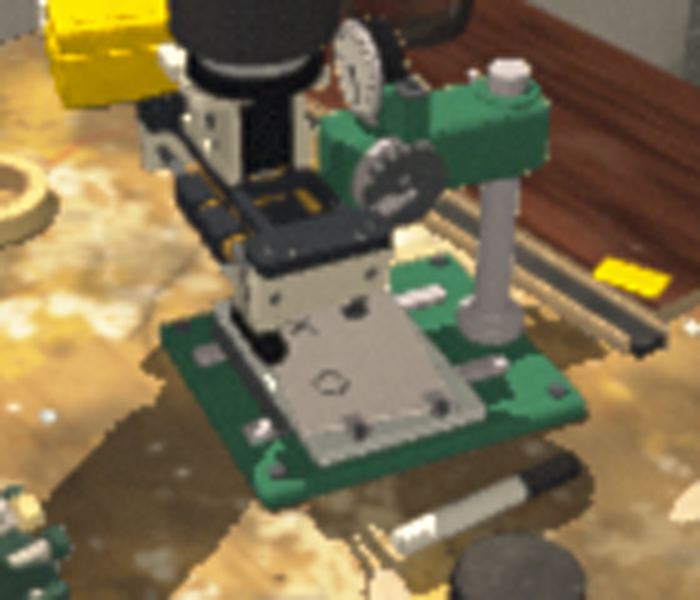

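The side view shows the gripper on the bar with the lever pressed down. Height 0.137 implies a dial value of about 0.88. I'll press slightly further, hold, then let the lever rise.

```bash

python3 -m creep '[[[0,0,0,0.4,0,0,0],[0,0,0,0.4,0,0,0],[0,0,0,0.4,0,0,0],[0,0,0,0.4,0,0,0]]]'; python3 -m creep '[[[0,0,0,-3,0,0,0],[0,0,0,-7,0,0,0],[0,0,0,-11,0,0,0],[0,0,0,-15,0,0,0],[0,0,0,-19,0,0,0],[0,0,0,-20,0,0,0],[0,0,0,-20,0,0,0]]]'
python3 - <<'E'
from h import *
rel([.601-.0545+.0005,.30,.345],[np.pi,0,1.465])
t=grab_frame("top");t0=cv2.imread("pics/t2.png")
cv2.imwrite("pics/t3.png",t)
E
```

```text
t: 19.42
eef_pos: [0.4643, -0.0306, 0.1338]
ee_rot: [3.14, -0.008, -0.123]
force: [5.1, -0.5, 8.6]
width: 0.0004
gripper_force: 4.3
t: 20.3
eef_pos: [0.4601, -0.0305, 0.3314]
ee_rot: [3.139, -0.001, -0.125]
force: [-0.3, -0.3, -0.5]
width: 0.0004
gripper_force: 0.0
now [ 0.4601 -0.0305  0.3314] [ 3.139e+00 -1.000e-03 -1.250e-01] t 20.3
rows cm/rad [  4.51 -33.87  -1.43] [ 2.00e-03  1.00e-03 -1.59e+00]
```

```bash

python3 -m creep '[[[5,0.7,-2,0,0,0,-0.18],[5,1.4,-4.5,0,0,0,-0.36],[5,2.2,-7,0,0,0,-0.54],[5,3.2,-10,0,0,0,-0.72],[5,4,-13,0,0,0,-0.9],[5,5,-16,0,0,0,-1.08],[5,5.8,-18.5,0,0,0,-1.26],[5,6.2,-19.9,0,0,0,-1.44],[5,6.2,-19.9,2,0,0,-1.59],[5,6.2,-19.9,6,0,0,-1.59],[5,6.2,-19.9,8,0,0,-1.59],[5,6.2,-19.9,8,0,0,-1.59]]]'
python3 -c "
from h import *
rel([.5466,.1596,.0815],[np.pi,0,1.465])"
```

```text
t: 21.85
eef_pos: [0.5448, 0.1581, 0.2477]
ee_rot: [-3.137, 0.006, 1.465]
force: [0.1, 0.0, 1.0]
width: 0.0503
gripper_force: 0.0
now [0.5448 0.1581 0.2477] [-3.137  0.006  1.465] t 21.85
rows cm/rad [ 0.28  0.24 16.62] [-0.005  0.006 -0.   ]
```

```bash

python3 -m creep '[[[5,0.2,0.2,5,0,0,0],[5,0.2,0.2,10,0,0,0],[5,0.2,0.2,14,0,0,0],[5,0.2,0.2,16.6,0,0,0],[5,0.2,0.2,16.6,0,0,0],[1,0.2,0.2,16.6,0,0,0],[1,0.2,0.2,16.6,0,0,0],[1,0.2,0.2,16.6,0,0,0],[1,0.2,0.2,16.6,0,0,0],[1,0.2,0.2,16.6,0,0,0],[1,0.2,0.2,16.6,0,0,0]]]' 25
python3 -c "
from h import *
rel([.5466+.0566,.1596+.0571,.0815],[np.pi,0,1.465])"
```

```text
t: 23.22
eef_pos: [0.5487, 0.1602, 0.0853]
ee_rot: [3.141, 0.003, 1.465]
force: [-1.1, 0.2, 5.7]
width: 0.0154
gripper_force: 25.0
now [0.5487 0.1602 0.0853] [3.141e+00 3.000e-03 1.465e+00] t 23.225
rows cm/rad [6.19 4.83 0.37] [0.001 0.003 0.   ]
```

```bash

python3 -m creep '[[[1,0.4,0.3,0,0,0,0],[1,1.2,0.9,0,0,0,0],[1,2,1.6,0,0,0,0],[1,2.8,2.2,0,0,0,0],[1,3.6,2.8,0,0,0,0],[1,4.4,3.4,0,0,0,0],[1,5.2,4.1,0,0,0,0],[1,6,4.7,0,0,0,0],[1,6.2,4.9,0,0,0,0],[1,6.2,4.9,0,0,0,0],[1,6.2,4.9,0,0,0,0]]]'
python3 -c "
from h import *
rel([.604,.2168,.0853],[np.pi,0,1.465])"
```

```text
t: 24.6
eef_pos: [0.6046, 0.217, 0.0853]
ee_rot: [3.14, 0.002, 1.466]
force: [1.4, 0.1, 5.2]
width: 0.0154
gripper_force: 25.0
now [0.6046 0.217  0.0853] [3.140e+00 2.000e-03 1.466e+00] t 24.6
rows cm/rad [-0.03 -0.06  0.  ] [0.002 0.002 0.001]
```

```bash

python3 -m creep '[[[5,0,0,0,0,0,0],[5,0,0,0,0,0,0],[5,0,0,0,0,0,0],[5,0,0,-4,0,0,0],[5,1,-1,-9,0,0,0.1],[5,4,-3,-13,0,0,0.28],[5,8,-5,-13,0,0,0.46],[5,8,-5,-13,0,0,0.64],[5,8,-5,-13,0,0,0.82],[5,8,-5,-13,0,0,1],[5,8,-5,-13,0,0,1.18],[5,8,-5,-13,0,0,1.36],[5,8,-5,-13,0,0,1.54],[5,8,-5,-13,0,0,1.72],[5,8,-5,-13,0,0,1.9]]]' && python3 -m creep '[[[5,0,0,0,0,0,0.18],[5,0,0,0,0,0,0.36],[5,0,0,0,0,0,0.54],[5,0,0,0,0,0,0.72],[5,0,0,0,0,0,0.9],[5,0,0,0,0,0,1.08],[5,0,0,0,0,0,1.23],[5,0,0,0,0,0,1.23]]]' && python3 -m creep '[[[5,0,0,1.5,0,0.16,0],[5,0,0,3,0,0.32,0],[5,0,0,4.5,0,0.48,0],[5,0,0,4.5,0,0.62,0],[5,0,0,4.5,0,0.64,0],[5,0,0,4.5,0,0.64,0]]]'
python3 - <<'E'
from h import *
im,P=snap("w5",False)
u,v=proj(0,[.575,.038,.06],P);print(u,v)
u0=max(0,int(u)-66);v0=max(0,int(v)-45);print(u0,v0)
cv2.imwrite("pics/c5.png",cv2.resize(im[v0:v0+100,u0:u0+133],None,fx=6,fy=6,interpolation=cv2.INTER_CUBIC))
E
```

```text
t: 26.48
eef_pos: [0.5622, 0.3016, 0.2141]
ee_rot: [3.138, -0.001, -0.441]
force: [-0.5, -0.3, -0.0]
width: 0.0503
gripper_force: 0.0
t: 27.48
eef_pos: [0.5622, 0.3016, 0.2142]
ee_rot: [3.141, -0.003, -1.664]
force: [-0.4, 0.6, -0.1]
width: 0.0502
gripper_force: 0.0
t: 28.22
eef_pos: [0.5623, 0.3019, 0.1687]
ee_rot: [3.139, -0.643, -1.661]
force: [0.8, 0.1, -0.4]
width: 0.0497
gripper_force: 0.0
230.64466417594943 62.74828360538015
164 17
```

View pics/c5.png

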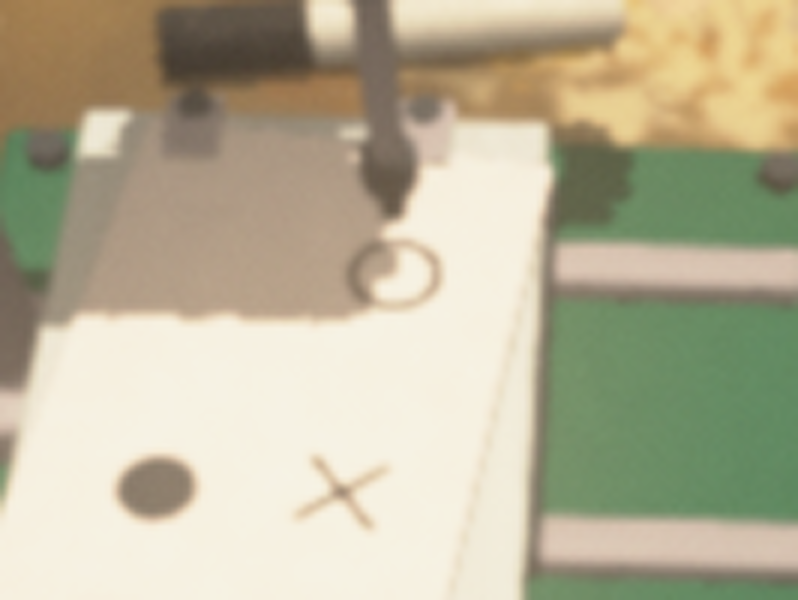

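The crop shows the ring centred at (394,274) and the pin's end at (391,212). I'll work out both positions.

```bash
python3 - <<'E'
from h import *
P=json.load(open("w5.json"))
f=lambda x,y:((x+.5)/6-.5+164,(y+.5)/6-.5+17)
print("ring",onz(0,*f(394,274),.06,P),"tip",onz(0,*f(391,212),.076,P),"tip predicted px if over ring",[round(a,1) for a in proj(0,onz(0,*f(394,274),.06,P)+[0,0,.016],P)],f(391,212))
P4=json.load(open("w4.json"))
print("tip tri w4,w5",tri([ray(0,(392.5)/6-.5+162,298.5/6-.5+15,P4),ray(0,*f(391,212),P)]))
E
```

```text
ring [0.57688594 0.03689577 0.06      ] tip [0.57595285 0.0360017  0.076     ] tip predicted px if over ring [np.float64(228.1), np.float64(52.5)] (228.75, 51.916666666666664)
tip tri w4,w5 [0.57577556 0.03496826 0.07506287]
```

The ring is about 1.3 mm from the tip. Now the final press.

```bash

python3 -m creep '[[[2,2.5,0,-3.5,0,-0.15,0],[0,5,0,-7,0,-0.3,0],[0,7.5,0,-10.5,0,-0.45,0],[0,9.9,0,-13.8,0,-0.64,0],[0,9.9,0,-13.8,0,-0.64,0]]]' 30 && python3 -m creep '[[[0,3,0.7,0,0,0,-0.17],[0,8,1.7,0,0,0,-0.34],[0,13,2.9,0,0,0,-0.51],[0,18,4,0,0,0,-0.68],[0,23.5,5.2,0,0,0,-0.85],[0,28,6.1,0,0,0,-1.02],[0,31.5,6.9,0,0,0,-1.19],[0,33.9,7.35,0,0,0,-1.36],[0,33.9,7.35,1,0,0,-1.54],[0,33.9,7.35,3,0,0,-1.54],[0,33.9,7.35,3,0,0,-1.54]]]'
python3 -c "
from h import *
rel([.4586,-.0304,.149],[np.pi,0,-.12])"
```

```text
t: 28.9
eef_pos: [0.5645, 0.3028, 0.3493]
ee_rot: [-3.13, 0.012, -1.668]
force: [0.4, -0.7, -0.8]
width: 0.0056
gripper_force: 0.0
t: 30.28
eef_pos: [0.4564, -0.0263, 0.3099]
ee_rot: [3.139, 0.0, -0.126]
force: [-1.1, 0.8, -0.0]
width: 0.0007
gripper_force: 0.0
now [ 0.4564 -0.0263  0.3099] [ 3.139  0.    -0.126] t 30.275
rows cm/rad [ 0.27  0.33 16.09] [ 0.003  0.    -0.006]
```

```bash

python3 -m creep '[[[0,0.2,0.4,3,0,0,0],[0,0.2,0.4,5.8,0,0,0],[0,0.2,0.4,7.4,0,0,0],[0,0.2,0.4,8.9,0,0,0],[0,0.2,0.4,10.4,0,0,0],[0,0.2,0.4,11.9,0,0,0],[0,0.2,0.4,13.4,0,0,0],[0,0.2,0.4,14.9,0,0,0],[0,0.2,0.4,16.2,0,0,0],[0,0.2,0.4,17.2,0,0,0],[0,0.2,0.4,17.9,0,0,0],[0,0.2,0.4,17.9,0,0,0],[0,0.2,0.4,17.9,0,0,0],[0,0.2,0.4,17.9,0,0,0]]]'
```

```text
t: 32.02
eef_pos: [0.4636, -0.0296, 0.1337]
ee_rot: [3.141, -0.009, -0.123]
force: [4.9, -1.5, 9.0]
width: 0.0004
gripper_force: 4.2
```

```bash
python3 -c "
from station import *
s=get_state();print(s['eef_pos'],s['force']);print(job_done())"
```

```text
[ 0.46355835 -0.02957839  0.13365687] [ 4.86827008 -1.51828522  9.01077155]
the job is handed in; nothing more can be done
None
```

I handed the job in at about 32 s with the fingers still pressing the lever (about 9 N upward on the tool). The dial should be near 0.92 rad, worked out from fingertip height, not read directly. By camera, the tip was about 2 mm from the patch centre for zeroing and about 1.3 mm from the ring's centre before the last press. The judge gave no verdict.

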